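# Clip the tilt-out bin's pivot pin

### The arm

A 6-joint arm with a two-finger parallel gripper is mounted at the origin on the work surface. World frame = base frame: x ahead of the robot, y to its left, z up, the work surface at z = 0. Lengths are in m, angles in rad, forces in N, time in s.
With the tool pointing down it reaches from about 0.375 to 0.9 m from the base axis. Payload 3.1 kg.
Tool frame: the origin (TCP) lies on the centre line of the jaws, within the pads' length; the fingertips stand 8 mm ahead of it and the grasp point (between the pads) lies 11 mm behind it; z points along the fingers, y is the line along which they close (so a half turn about z gives the same grasp; the last joint's range is limited). The gripper opens to 87 mm and grips with 3 to 60 N. Pads are 19 mm wide; open, the fingers measure 117 mm over their backs; the gripper's body (75 mm by 190 mm) begins 51 mm behind the grasp point.
Start: joints at [-1.444, 0.527, 1.433, -0, 1.181, -0.178], TCP at [0.188, -0.596, 0.205] pointing down, gripper open.
Joint ranges: [-3.08, 3.08], [-0.75, 2.2], [0.22, 2.44], [-1.43, 4.57], [0, 2.65], [-2.85, 2.85]. Speed limits (rad/s): [2.79, 2.79, 3.14, 3.14, 3.14, 3.14].

### API

Orientations are given as a unit quaternion [x, y, z, w].
In Python, from rig import robot gives the robot as it stands. The module is installed in compiled form; this text tells all that it offers.
- The arm moves only by the tool send_rows, never from a script. Its argument "increments" is one flat list of numbers, 7 for each row, row after row: the turn, a rotation vector about the world's x, y, z in rad, then the shift along the world's x, y, z in cm, then the opening, from 0 (shut) to 1 (fully open). A call has 1 to 20 rows; each row shifts and turns the commanded pose from where the row before left it; what a row does not reach is not made up. A row lasts 1/12 s, in which the tool goes at most 41.7 mm and 7.16 degrees, less where a joint would pass 70% of its speed; a pose out of reach is approached as far as the arm can. A call is refused whole if a number of a shift passes 4.17 or a number of a turn 0.125, either way. A call with a gripper value outside its range is refused whole. The fingers move at their own pace and stop on an object; "newtons" is the grip in N (left out, the last holds). Time passes only in rows, so rows that do not move let the fingers close. It gives the time, the measured TCP pose, the force, the opening and the grip force at its end, in the units of the state.
- robot.get_obs(): the state, without advancing time (a new reading comes with each control period).
- robot.camera(name): name is "scene" or "top" or "wrist"; returns a dict with "image" (384x512x3 uint8, red, green, blue), "range_z" (384x512 float32, m along the optical axis (not along the pixel's ray), 0 where there is no reading), "fx", "fy", "cx", "cy" (pixels), "R" (3x3) and "t" (3): a world point X has camera coordinates R X + t. Camera axes: x right, y down, z forward; pixel columns grow to the right and rows downward; lengths in m; the calibration is good to about 2 mm. A picture is of the moment at which its call begins.
- robot.hand_in(): hands the job in; it is judged then, once.
The state is a dict: "time": time; "q": joint angles; "joint_velocities": joint speeds; "joint_torque": joint torques, N m; "position": TCP position; "tool_rot": TCP orientation; "ft_force": force on the tool from outside, world axes, zero at the start; "moment": the same for the moment, N m; "grip_width": finger opening in m; "grip_force": force on a finger pad.
Only numpy, scipy, OpenCV 4.12 (cv2) and the standard library are available. Lean on these libraries where they do the work, as an engineer would, in place of code of your own. Each camera call takes 0.05 s, during which the arm holds its last target. There are 200 camera calls.

### The job

The tilt-out bin's pivot pin has lost its retaining clip. Take the spring clip from its wooden stand, feel along the pin for the groove and push the clip straight down onto it until it snaps fully home, then let go. Do not force it: never let anything press on the bin's pin or bracket with more than about 30 newtons, and leave the mug, tumbler, lid and scoop where they are.

Things in the scene. Friction and masses are not known exactly. Their poses are not given: they have to be found in the camera images.
- clip_grip (a point): centre of the black plastic grip block on top of the loose spring clip (45 g). Block 22 mm along x, 16 mm along y, 30 mm tall. The clip starts upright in its stand, legs down. x runs across the two legs, y through its 6 mm thickness (along the pin once fitted), z up; a half turn about z changes nothing. Below the block: a 12 mm neck, a 28 mm wide steel crown, then two sprung legs.
- clip_eye (a point): centre of the clip's eye, 39 mm below the centre of the grip block, same axes; it lies on the pin's axis when the clip is fully home. The toes end 21.5 mm below it; they flare from 8 mm apart (the throat, 6 mm below this point) to 30 mm apart at their ends, 35 mm over all. The crown's underside is 7 mm above it.
- pin_root (a point): fixed point on the bracket where the axis of the level steel pin leaves the cheek plate, 65 mm above the ledge; y runs outward along the pin, z up. The pin is a 20 mm rod, 86 to 111 mm long outside, with one groove 14 mm in diameter and 9 mm wide, its middle 28 mm short of the free end. A boss 32 mm across stands 6 mm out of the plate round the pin.
- pin_middle (a point): fixed point of the bracket on the pin's axis, 70 mm out from pin_root, same axes. The pin is stuck anywhere in its end float and does not report where: the groove's middle is up to 12 mm either way from here along y. On the plain rod the clip's eye stops about 17 mm above the axis; the legs give 1 to 3 mm at 5 to 10 N but never pass.
- bin_bracket: fixed steel bracket with the pin and bin; origin on the ledge 65 mm below pin_root, same axes. Cheek plate 70 mm wide, 100 mm tall; behind it (-y) a white tilting bin, 155 mm high. Over the pin's groove the clip's eye comes to about 12 mm above the axis at first touch, then 5 to 15 N spreads the legs and snaps it home; the groove has 1.5 mm play each side of the clip.
- clip_stand: fixed wooden block 64 x 36 x 24 mm with a slot 43 mm along x, 9 mm along y and 20 mm deep in which the clip stands; origin at the centre of its underside. Lift the clip straight up at least 25 mm to clear it.
- mug: white ceramic mug, 80 mm across, 95 mm tall, handle at its +y; origin at the centre of its underside; leave alone.
- tumbler: steel tumbler, 72 mm across, 105 mm tall; origin at the centre of its underside; leave alone.
- cooker_lid: aluminium pressure cooker lid with a knob, 200 mm across, 62 mm tall; origin at the centre of its underside; leave alone.
- scoop: yellow plastic scoop lying flat, bowl 75 x 60 x 35 mm with its handle reaching 140 mm to its -x; origin under the bowl; leave alone.

How it is judged:
By the outcome, as a careful person would: the job done as asked, in the order asked, and still so for the second after the job is handed in, with the robot touching nothing.
It also fails if it takes over 43 s, if anything falls off the work surface, if the arm or the gripper's body presses on something with over 40 N, if the wrist force passes 120 N, or if a joint passes its speed limit or range.

## Working session

There is one attempt and no reset: what is moved stays moved. The work goes in short steps, Python scripts to look and compute and a tool call to move; the robot and the scene stay as the last step left them, time stands still between calls to the robot, and variables do not carry over. Pictures are saved under pics/ and viewed, at most 10 in all, crops included, and the job is handed in when it is done.

Besides the shell and the picture viewer there is one more tool, called in YAML: its name, and indented under it one key for each argument. send_rows: Moves the arm, as the interface text tells. Its arguments: {"type":"object","properties":{"increments":{"type":"array"},"newtons":{"type":"number"}},"required":["increments"]}

```bash
mkdir -p pics
cat > h.py <<'E'
import numpy as np, cv2
from rig import robot
def shot(n,save=None):
    c=robot.camera(n); np.savez(f'{n}.npz',**c)
    if save: cv2.imwrite('pics/'+save,c['image'][:,:,::-1])
    return c
def pt(c,u,v,z=None):
    z=c['range_z'][int(round(v)),int(round(u))] if z is None else z
    p=np.array([(u-c['cx'])/c['fx']*z,(v-c['cy'])/c['fy']*z,z])
    return c['R'].T@(p-c['t'])
def cloud(c):
    v,u=np.mgrid[:384,:512]; z=c['range_z']
    p=np.stack([(u-c['cx'])/c['fx']*z,(v-c['cy'])/c['fy']*z,z],-1)
    return (p-c['t'])@c['R']
E
python3 - <<'E'
from h import *
a=shot('top');b=shot('scene')
im=np.vstack([a['image'],b['image']])[:,:,::-1]
cv2.imwrite('pics/a.png',cv2.resize(im,(400,600)) if 0 else a['image'][:,:,::-1]); cv2.imwrite('pics/b.png',b['image'][:,:,::-1])
o=robot.get_obs();print(o['position'],o['tool_rot'],o['grip_width'],o['ft_force'],o['time'])
for c in(a,b):print(c['fx'],-c['R'].T@c['t'],c['R'])
E
```

```text
[ 0.18810015 -0.59531173  0.20395871] [ 9.88333202e-01  1.52304157e-01  1.53986657e-05 -9.61546914e-04] 0.08706227053154719 [ 0.40522379 -0.5850759  -0.38447359] 0.1
476.7678789418187 [0.45916495 0.08922191 1.12228154] [[ 0.01014057 -0.99994704 -0.00175414]
 [-0.99246932 -0.00985055 -0.12209672]
 [ 0.12207297  0.00297906 -0.99251666]]
481.0959302578401 [1.27260877 0.59668121 0.72709792] [[-0.59106257  0.80642008  0.01821247]
 [ 0.4735519   0.3651892  -0.80148952]
 [-0.65298824 -0.4651059  -0.59773143]]
```

View pics/a.png

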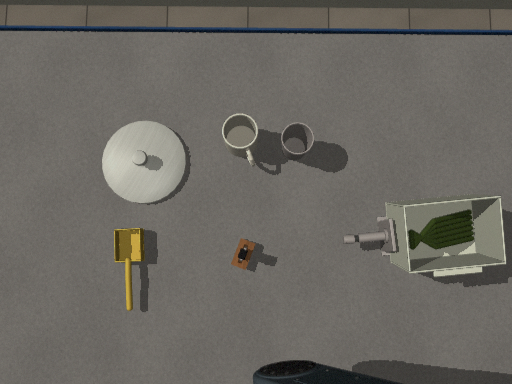

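View pics/b.png

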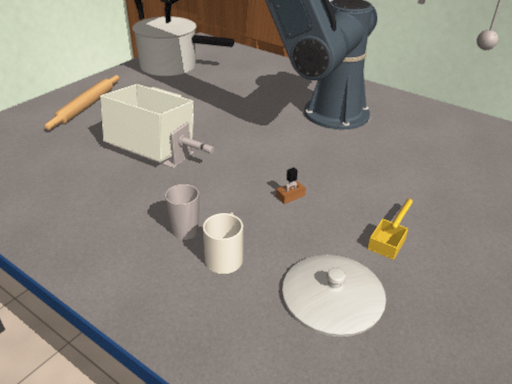

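The top view shows the clip in its stand at about (243,254). The pin runs from about (388,237) to its tip at (345,239). The bin is on the right, and the mug, tumbler, lid and scoop are well clear.

Run:
```python
from h import *
c=dict(np.load('top.npz')); P=cloud(c)
def box(u0,u1,v0,v1,z0,z1):
    p=P[v0:v1,u0:u1].reshape(-1,3);return p[(p[:,2]>z0)&(p[:,2]<z1)]
def rect(p,n):
    r=cv2.minAreaRect((p[:,:2]*1000).astype(np.float32));print(n,len(p),p.mean(0).round(4),p[:,2].max().round(4),r)
rect(box(225,262,232,275,.015,.03),'stand'); rect(box(225,262,232,275,.06,.12),'grip')
p=box(338,384,226,250,.06,.09);rect(p,'pin')
print(p[:,2].max(),p[:,1].max()); m=cv2.fitLine((p[:,:2]*1000).astype(np.float32),cv2.DIST_L2,0,.01,.01).ravel();print(m, np.degrees(np.arctan2(-m[0],m[1])))
p=box(376,400,210,262,.09,.12);rect(p,'plate')
im=c['image'][:,:,::-1]
a=cv2.resize(im[230:280,215:275],None,fx=8,fy=8,interpolation=2);b=cv2.resize(im[205:265,335:410],None,fx=6.6667,fy=6.6667,interpolation=2)
cv2.imwrite('pics/c.png',cv2.resize(np.vstack([cv2.resize(a,(400,333)),cv2.resize(b,(400,320))]),(370,600)))
```

```text
stand 337 [0.4563 0.1179 0.0239] 0.0284 ((456.6432189941406, 118.25143432617188), (35.94993591308594, 64.03667449951172), 69.43537902832031)
grip 75 [0.4565 0.1181 0.0787] 0.0842 ((456.3993835449219, 118.07019805908203), (15.73356819152832, 21.664310455322266), 68.38877868652344)
pin 371 [ 0.4946 -0.1473  0.0723] 0.0795 ((494.7530517578125, -149.74984741210938), (25.170557022094727, 93.4271469116211), 10.451286315917969)
0.0794908923529857 -0.10327127803388177
[ 1.2201202e-01 -9.9252862e-01  4.9458337e+02 -1.4733652e+02] -172.99176
plate 294 [ 0.5077 -0.2071  0.1004] 0.1198 ((505.0633850097656, -206.5513916015625), (94.54859161376953, 17.807207107543945), 5.27392053604126)
```

View pics/c.png

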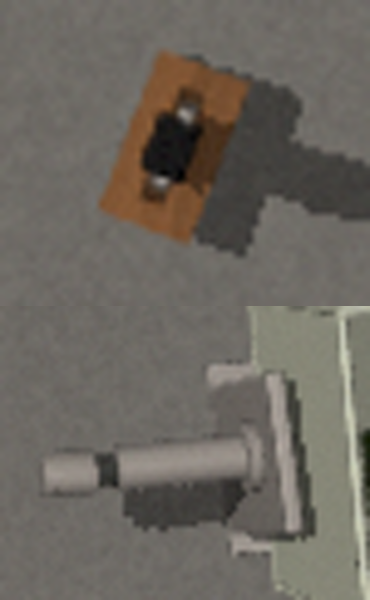

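The groove shows as a dark band on the pin, near (356.5,238.5). I'll fly above the pin and take a closer look with the wrist camera.

send_rows:
  increments: [0,0,0.056,1.6,3.1,0.7,1,0,0,0.056,1.6,3.1,0.7,1,0,0,0.056,1.6,3.1,0.7,1,0,0,0.056,1.6,3.1,0.7,1,0,0,0.056,1.6,3.1,0.7,1,0,0,0.056,1.6,3.1,0.7,1,0,0,0.056,1.6,3.1,0.7,1,0,0,0.056,1.6,3.1,0.7,1,0,0,0.056,1.6,3.1,0.7,1,0,0,0.056,1.6,3.1,0.7,1,0,0,0.056,1.6,3.1,0.7,1,0,0,0.056,1.6,3.1,0.7,1,0,0,0.056,1.6,3.1,0.7,1,0,0,0.056,1.6,3.1,0.7,1,0,0,0.056,1.6,3.1,0.7,1,0,0,0.056,1.6,3.1,0.7,1,0,0,0,0,0,0,1,0,0,0,0,0,0,1]

```text
time: 1.6
position: [0.4445, -0.0984, 0.3169]
tool_rot: [0.824, 0.567, -0.0, 0.0]
ft_force: [-0.2, -0.1, -1.0]
grip_width: 0.0868
grip_force: 0.0
```

Run:
```python
from h import *
c=shot('wrist','d.png');o=robot.get_obs();print(o['position'],o['tool_rot'],o['time'],-c['R'].T@c['t'],c['R'],c['fx'])
```

```text
[ 0.44391045 -0.09952424  0.31654917] [ 8.24371811e-01  5.66048483e-01 -4.74198194e-04 -8.56636276e-05] 1.65 [ 0.47384838 -0.01794474  0.49735558] [[ 9.34466597e-01 -3.56050626e-01  3.61678626e-04]
 [-3.38995223e-01 -8.89392587e-01  3.06697025e-01]
 [-1.08877993e-01 -2.86720733e-01 -9.51807125e-01]] 345.10965134382303
```

View pics/d.png

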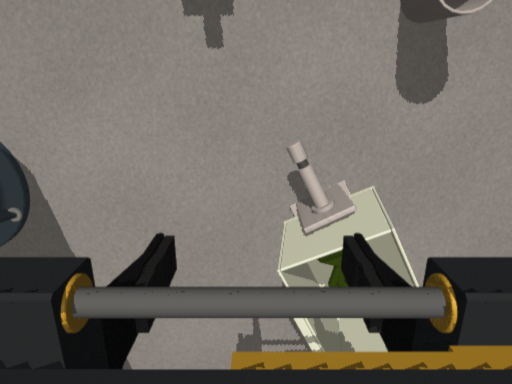

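The wrist view shows the pin from its tip (294,148) to its root (320,206), with the dark groove at about (303,163). I'll fit the axis from depth.

```bash
cat > pin.py <<'E'
from h import *
from scipy.optimize import least_squares
def fit(n,rng):
    c=dict(np.load(n+'.npz'));P=cloud(c)
    u0,u1,v0,v1=rng; Q=P[v0:v1,u0:u1];C=c['image'][v0:v1,u0:u1].mean(-1)
    A=np.array([.494,-.14]);d0=np.array([-.1,.995])
    def ax(s):
        d=np.array([-np.sin(s[1]),np.cos(s[1])]);nn=np.array([d[1],-d[0]]);return d,nn
    lat0=np.abs((Q[...,:2]-A)@np.array([.995,.1])); al0=(Q[...,:2]-A)@d0
    m=(Q[...,2]>.058)&(Q[...,2]<.085)&(lat0<.018)&(al0>-.045)&(al0<.05)
    q=Q[m];cc=C[m]
    f=lambda s:np.hypot((q[:,:2]-A)@ax(s)[1]-s[0],q[:,2]-s[2])-.010
    r=least_squares(f,[0,.1,.065],loss='soft_l1',f_scale=.001);s=r.x;d,nn=ax(s)
    al=(q[:,:2]-A)@d; o=A+s[0]*nn
    print(n,len(q),'yaw',np.degrees(s[1]),'z',s[2],'axis pt',o,'rms',np.sqrt(np.median(f(s)**2)))
    print('tip al',al.max(), 'tip xy',o+al.max()*d,'groove by tip',o+(al.max()-.028)*d)
    b=cc<75; 
    top=np.abs((q[:,:2]-A)@nn-s[0])<.007
    for lo in np.arange(-.02,.05,.003):
        k=top&(al>=lo)&(al<lo+.003)
        if k.any(): print(round(lo+.0015,4),k.sum(),cc[k].mean().round(0),np.median(q[k,2]).round(4))
    return o,d
if __name__=='__main__':
    fit('top',(335,392,222,255)); fit('wrist',(280,340,135,215))
E
python3 pin.py
python3 - <<'E'
from h import *
for n,l in(('top',[(356.5,238.5),(343.7,239)]),('wrist',[(303,163),(294,144)])):
    c=dict(np.load(n+'.npz'))
    for u,v in l:
        # ray to plane z=.073
        a=-c['R'].T@c['t'];b=pt(c,u,v,1.);print(n,a+(b-a)*(a[2]-.073)/(a[2]-b[2]))
E
```

```text
top 339 yaw 6.176512242345298 z 0.06500609433358537 axis pt [ 0.4938081  -0.14002077] rms 0.0010312669705872992
tip al 0.036671008357748495 tip xy [ 0.4898626  -0.10356263] groove by tip [ 0.49287517 -0.13140009]
-0.0185 6 136.0 0.0738
-0.0155 10 136.0 0.0737
-0.0125 7 132.0 0.0745
-0.0095 9 133.0 0.0753
-0.0065 12 137.0 0.0742
-0.0035 6 136.0 0.0739
-0.0005 10 137.0 0.0745
0.0025 9 119.0 0.0732
0.0055 10 57.0 0.0704
0.0085 8 58.0 0.0704
0.0115 7 61.0 0.0713
0.0145 10 121.0 0.0735
0.0175 9 135.0 0.0735
0.0205 6 136.0 0.0759
0.0235 10 137.0 0.0743
0.0265 8 137.0 0.0745
0.0295 8 136.0 0.0726
0.0325 9 135.0 0.0741
0.0355 17 117.0 0.0727
wrist 996 yaw 6.332424358821744 z 0.06530572056923792 axis pt [ 0.49194697 -0.14022783] rms 0.0004923151378498744
tip al 0.039082643315069596 tip xy [ 0.48763628 -0.10138364] groove by tip [ 0.49072459 -0.12921281]
-0.0185 26 166.0 0.075
-0.0155 23 167.0 0.0747
-0.0125 26 168.0 0.0746
-0.0095 24 166.0 0.0745
-0.0065 26 167.0 0.0745
-0.0035 26 167.0 0.0752
-0.0005 26 166.0 0.0743
0.0025 25 166.0 0.0745
0.0055 33 127.0 0.0733
0.0085 24 69.0 0.0715
0.0115 28 69.0 0.0715
0.0145 19 107.0 0.0719
0.0175 26 159.0 0.0745
0.0205 28 165.0 0.0743
0.0235 29 164.0 0.0746
0.0265 26 166.0 0.0746
0.0295 25 167.0 0.0749
0.0325 27 166.0 0.0748
0.0355 25 166.0 0.0745
0.0385 44 149.0 0.0712
top [ 0.49147098 -0.13201797  0.073     ]
top [ 0.4900967  -0.10396678  0.073     ]
wrist [ 0.49160893 -0.1289364   0.073     ]
wrist [ 0.48887408 -0.10221219  0.073     ]
```

send_rows:
  increments: [0,0,0,0.18,3.1,-2.2,1,0,0,0,0.18,3.1,-2.2,1,0,0,0,0.18,3.1,-2.2,1,0,0,0,0.18,3.1,-2.2,1,0,0,0,0.18,3.1,-2.2,1,0,0,0,0.18,3.1,-2.2,1,0,0,0,0.18,3.1,-2.2,1,0,0,0,0,0,0,1,0,0,0,0,0,0,1]

```text
time: 2.4
position: [0.4554, 0.1166, 0.1613]
tool_rot: [0.825, 0.566, -0.002, -0.001]
ft_force: [-0.5, -0.8, 0.1]
grip_width: 0.0869
grip_force: 0.0
```

Run:
```python
from h import *
c=shot('wrist','e.png');o=robot.get_obs();print(o['position'],o['tool_rot'],o['time'])
P=cloud(c)
xy=np.hypot(P[...,0]-.4565,P[...,1]-.118)
for n,z0,z1,r in(('stand',.015,.03,.045),('grip',.068,.09,.025)):
    m=(P[...,2]>z0)&(P[...,2]<z1)&(xy<r)&(c['range_z']>.1);p=P[m]
    print(n,len(p)); 
    if len(p)>5: print(cv2.minAreaRect((p[:,:2]*1000).astype(np.float32)),np.median(p[:,2]),[x.min() for x in np.nonzero(m)],[x.max() for x in np.nonzero(m)])
```

```text
[0.45656418 0.11581809 0.16231002] [ 8.25008127e-01  5.65120070e-01 -9.33781318e-04 -1.58781771e-04] 2.45
stand 1916
((454.26776123046875, 120.4185791015625), (36.41223907470703, 63.8163948059082), 69.72515869140625) 0.024396340627899582 [np.int64(152), np.int64(224)] [np.int64(191), np.int64(291)]
grip 614
((454.4045715332031, 120.55756378173828), (15.992841720581055, 21.875566482543945), 69.47909545898438) 0.07948461436474939 [np.int64(177), np.int64(244)] [np.int64(199), np.int64(271)]
```

View pics/e.png

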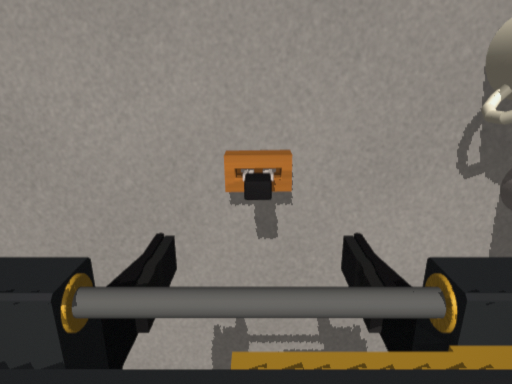

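The clip grip is at the image centre line, about (258,187). The top and wrist cameras agree on the clip-to-groove offset of (36.5,-250) mm. I'll descend and grasp.

send_rows:
  increments: [0,0,0.013,-0.1,0.3,-2,1,0,0,0,0,0,-2.5,1,0,0,0,0,0,-2.5,1,0,0,0,0,0,-2.5,1,0,0,0,0,0,-1.0,1,0,0,0,0,0,0,1,0,0,0,0,0,0,0.2,0,0,0,0,0,0,0.2,0,0,0,0,0,0,0.1,0,0,0,0,0,0,0.1,0,0,0,0,0,0,0.1,0,0,0,0,0,0,0.1,0,0,0,0,0,0,0.1,0,0,0,0,0,0,0.1,0,0,0,0,0,0,0.1,0,0,0,0,0,0,0.1]
  newtons: 40

```text
time: 3.78
position: [0.4557, 0.1201, 0.0578]
tool_rot: [0.821, 0.571, -0.0, -0.0]
ft_force: [1.1, 0.8, -0.4]
grip_width: 0.0284
grip_force: 0.0
```

send_rows:
  increments: [0,0,0,0,0,0,0.1,0,0,0,0,0,0,0.1,0,0,0,0,0,0,0.1,0,0,0,0,0,0,0.1,0,0,0,0,0,0,0.1,0,0,0,0,0,0,0.1]

```text
time: 4.28
position: [0.4558, 0.12, 0.0578]
tool_rot: [0.821, 0.571, -0.0, -0.0]
ft_force: [1.3, -0.4, 0.4]
grip_width: 0.0205
grip_force: 40.0
```

send_rows:
  increments: [0,0,0,0,0,1,0.1,0,0,0,0,0,2,0.1,0,0,0,0,0,2,0.1,0,0,0,0,0,2,0.1,0,0,0,0,0,2,0.1,0,0,0,0,0,1.2,0.1,0,0,0.058,0.45,-3.13,0,0.1,0,0,0.058,0.45,-3.13,0,0.1,0,0,0.058,0.45,-3.13,0,0.1,0,0,0.058,0.45,-3.13,0,0.1,0,0,0.058,0.45,-3.13,0,0.1,0,0,0.058,0.45,-3.13,0,0.1,0,0,0.058,0.45,-3.13,0,0.1,0,0,0.058,0.45,-3.13,0,0.1,0,0,0,0,0,0,0.1,0,0,0,0,0,0,0.1,0,0,0,0,0,0,0.1]

```text
time: 5.7
position: [0.4909, -0.1299, 0.1595]
tool_rot: [0.668, 0.744, -0.0, -0.001]
ft_force: [0.3, 0.8, -0.1]
grip_width: 0.0209
grip_force: 40.0
```

Run:
```python
from h import *
o=robot.get_obs();print(o['position'],o['tool_rot'],o['time'],o['ft_force'],o['grip_width'])
a=np.arctan2(o['tool_rot'][1],o['tool_rot'][0]);print(np.degrees(2*a)-90)
w=shot('wrist');s=shot('scene')
b=cv2.resize(s['image'][100:190,140:260,::-1],(400,300),interpolation=2)
cv2.imwrite('pics/f.png',np.vstack([cv2.resize(w['image'][:,:,::-1],(400,300)),b]))
```

```text
[ 0.49093113 -0.12986677  0.15948751] [ 6.68357711e-01  7.43839384e-01 -6.40303133e-05 -9.67529341e-04] 5.7 [ 0.28857547  0.78743964 -0.1086418 ] 0.020866082705420827
6.119074856835709
```

View pics/f.png

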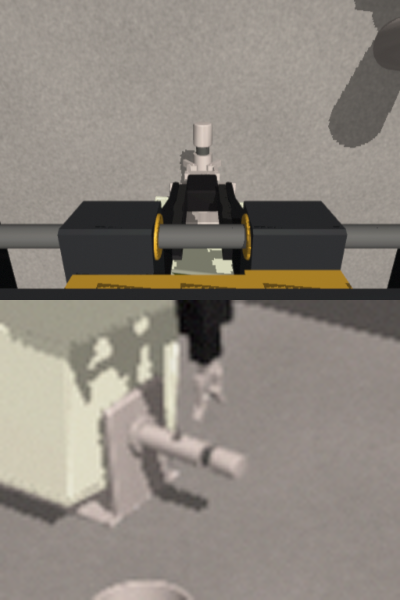

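The wrist view (upper half) shows the clip held over the pin and laterally centred, with the groove visible just in front at about (202,150). The scene crop agrees. I'll check the clip and groove against each other in the same wrist frame.

Run:
```python
from h import *
from pin import fit
o,d=fit('wrist',(235,285,150,240)); n=np.array([d[1],-d[0]])
c=dict(np.load('wrist.npz'));P=cloud(c)[215:245,235:285].reshape(-1,3)
C=c['image'][215:245,235:285].reshape(-1,3).mean(-1)
q=(P[:,:2]-o)
for z0,z1 in((.176,.19),(.150,.176),(.10,.15)):
    m=(P[:,2]>z0)&(P[:,2]<z1)&(abs(q@d)<.05)&(abs(q@n)<.02);k=q[m]
    if m.any(): print(z0,m.sum(),'al',np.percentile(k@d,[0,5,50,95,100]).round(4),'lat',np.percentile(k@n,[0,5,95,100]).round(4),np.median(P[m,2]))
```

```text
wrist 1343 yaw 6.096839707120317 z 0.06508991021839024 axis pt [ 0.49167729 -0.1402481 ] rms 0.0005169077587009654
tip al 0.03905536247093841 tip xy [ 0.48752925 -0.10141364] groove by tip [ 0.49050311 -0.12925527]
-0.0125 2 174.0 0.0736
-0.0095 37 188.0 0.0754
-0.0065 42 194.0 0.075
-0.0035 49 191.0 0.0749
-0.0005 58 192.0 0.0749
0.0025 63 191.0 0.075
0.0055 84 143.0 0.0735
0.0085 57 78.0 0.0714
0.0115 59 77.0 0.0717
0.0145 41 117.0 0.0719
0.0175 60 187.0 0.0749
0.0205 60 190.0 0.0747
0.0235 60 191.0 0.0749
0.0265 64 191.0 0.0746
0.0295 60 190.0 0.0742
0.0325 62 192.0 0.0748
0.0355 66 192.0 0.0747
0.0385 103 172.0 0.0706
0.176 315 al [0.0172 0.0177 0.0184 0.0217 0.0221] lat [-0.0124 -0.0114  0.0119  0.0128] 0.17957033787049834
0.15 639 al [0.0166 0.0178 0.0183 0.0188 0.0194] lat [-0.0113 -0.0099  0.0093  0.0106] 0.16546576402340343
0.1 351 al [0.0075 0.0089 0.0132 0.0138 0.0142] lat [-0.0145 -0.0137  0.0126  0.0135] 0.1375883517456876
```

Clip centre and groove centre are within 0.5 mm of each other along the pin. I'll descend to just short of contact.

send_rows:
  increments: [0,0,0,0,0.05,-1,0.1,0,0,0,0,0,-1.5,0.1,0,0,0,0,0,-1.2,0.1,0,0,0,0,0,-0.6,0.1,0,0,0,0,0,-0.2,0.1,0,0,0,0,0,0,0.1]

```text
time: 6.3
position: [0.4916, -0.129, 0.1147]
tool_rot: [0.667, 0.745, -0.0, -0.0]
ft_force: [0.1, -0.2, 0.0]
grip_width: 0.0208
grip_force: 40.0
```

send_rows:
  increments: [0,0,0,0,0,-0.1,0.1,0,0,0,0,0,-0.1,0.1,0,0,0,0,0,-0.1,0.1,0,0,0,0,0,0,0.1]

```text
time: 6.63
position: [0.4918, -0.1299, 0.112]
tool_rot: [0.668, 0.744, 0.0, 0.0]
ft_force: [0.2, -0.2, -1.3]
grip_width: 0.0208
grip_force: 40.0
```

send_rows:
  increments: [0,0,0,0,0,-0.1,0.1,0,0,0,0,0,-0.1,0.1,0,0,0,0,0,-0.1,0.1,0,0,0,0,0,0,0.1]

```text
time: 6.97
position: [0.492, -0.1302, 0.1095]
tool_rot: [0.668, 0.744, -0.0, 0.0]
ft_force: [-1.4, -0.2, 5.6]
grip_width: 0.0208
grip_force: 40.0
```

send_rows:
  increments: [0,0,0,0,0,-0.1,0.1,0,0,0,0,0,-0.1,0.1,0,0,0,0,0,0,0.1]

```text
time: 7.22
position: [0.4926, -0.1307, 0.1089]
tool_rot: [0.668, 0.744, 0.0, 0.001]
ft_force: [-1.7, 0.3, 11.8]
grip_width: 0.0203
grip_force: 40.1
```

Contact is at the expected groove height, about 5 mm lower than on the plain rod. I'll go on in small steps.

send_rows:
  increments: [0,0,0,0,0,-0.1,0.1,0,0,0,0,0,0,0.1]

```text
time: 7.38
position: [0.4925, -0.1306, 0.1076]
tool_rot: [0.668, 0.744, 0.0, 0.001]
ft_force: [-0.5, 0.1, 9.0]
grip_width: 0.0204
grip_force: 40.0
```

send_rows:
  increments: [0,0,0,0,0,-0.1,0.1,0,0,0,0,0,-0.1,0.1,0,0,0,0,0,0,0.1]

```text
time: 7.63
position: [0.4921, -0.1303, 0.1046]
tool_rot: [0.668, 0.744, 0.0, 0.001]
ft_force: [-1.0, 0.0, 3.8]
grip_width: 0.0201
grip_force: 40.0
```

send_rows:
  increments: [0,0,0,0,0,-0.1,0.1,0,0,0,0,0,-0.1,0.1,0,0,0,0,0,0,0.1]

```text
time: 7.88
position: [0.4916, -0.1298, 0.1014]
tool_rot: [0.668, 0.744, -0.0, -0.0]
ft_force: [-0.5, -0.3, -0.7]
grip_width: 0.0209
grip_force: 40.0
```

send_rows:
  increments: [0,0,0,0,0,-0.1,0.1,0,0,0,0,0,-0.1,0.1,0,0,0,0,0,-0.1,0.1,0,0,0,0,0,0,0.1]

```text
time: 8.22
position: [0.4915, -0.1296, 0.0982]
tool_rot: [0.668, 0.744, -0.0, -0.001]
ft_force: [0.0, 0.3, -3.0]
grip_width: 0.0209
grip_force: 40.0
```

send_rows:
  increments: [0,0,0,0,0,-0.1,0.1,0,0,0,0,0,0,0.1]

```text
time: 8.38
position: [0.4916, -0.1297, 0.0975]
tool_rot: [0.668, 0.744, -0.0, -0.0]
ft_force: [0.4, 0.1, -2.1]
grip_width: 0.0204
grip_force: 40.0
```

send_rows:
  increments: [0,0,0,0,0,-0.1,0.1,0,0,0,0,0,0,0.1]

```text
time: 8.55
position: [0.4918, -0.1299, 0.0972]
tool_rot: [0.668, 0.744, -0.0, 0.0]
ft_force: [-1.3, -0.1, 2.7]
grip_width: 0.0207
grip_force: 40.0
```

send_rows:
  increments: [0,0,0,0,0,-0.1,0.1,0,0,0,0,0,0,0.1]

```text
time: 8.72
position: [0.492, -0.1301, 0.0969]
tool_rot: [0.668, 0.744, -0.0, 0.0]
ft_force: [-1.8, -0.0, 8.8]
grip_width: 0.0204
grip_force: 40.0
```

It stops hard at the home height, with force rising. I'll ease off, release and rise.

send_rows:
  increments: [0,0,0,0,0,0.15,0.1,0,0,0,0,0,0,0.5,0,0,0,0,0,0,0.5,0,0,0,0,0,0,0.5,0,0,0,0,0,0,0.5,0,0,0,0,0,0,0.5,0,0,0,0,0,0,0.5,0,0,0,0,0,0,0.5]

```text
time: 9.38
position: [0.4918, -0.1299, 0.0973]
tool_rot: [0.668, 0.744, 0.0, -0.0]
ft_force: [0.9, -0.1, -0.2]
grip_width: 0.0431
grip_force: 0.0
```

send_rows:
  increments: [0,0,0,0,0,0.5,0.5,0,0,0,0,0,1,0.5,0,0,0,0,0,2,0.5,0,0,0,0,0,2.5,0.5,0,0,0,0,0,2.5,0.5,0,0,0,0,0,2.5,0.5,0,0,0,0,0,0,0.5,0,0,0,0,0,0,0.5]

```text
time: 10.05
position: [0.4929, -0.1304, 0.2096]
tool_rot: [0.668, 0.744, 0.001, 0.002]
ft_force: [-0.2, 0.6, 0.1]
grip_width: 0.0435
grip_force: 0.0
```

Run:
```python
from h import *
s=shot('scene');w=shot('wrist');t=shot('top')
b=cv2.resize(s['image'][100:190,140:260,::-1],(400,300),interpolation=2)
cv2.imwrite('pics/g.png',np.vstack([cv2.resize(w['image'][:,:,::-1],(400,300)),b]))
P=cloud(w);q=P[...,:2]-np.array([.4907,-.1295])
m=(np.hypot(q[...,0],q[...,1])<.02)&(P[...,2]>.08)&(P[...,2]<.15)
if m.any(): print(m.sum(),np.percentile(P[m][:,2],[5,50,95,100]),P[m].mean(0))
```

```text
703 [0.09582475 0.11881948 0.12034276 0.12148876] [ 0.49066292 -0.12706155  0.11494584]
```

View pics/g.png

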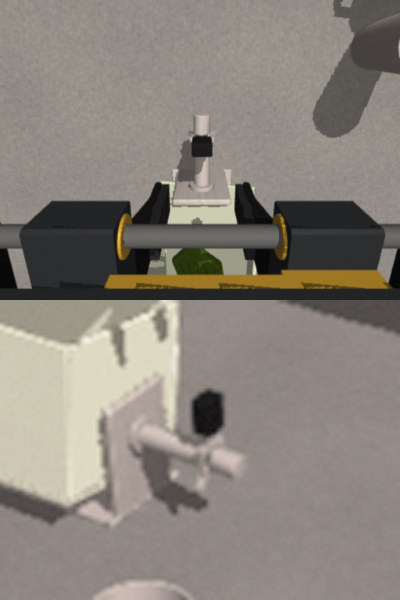

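The clip stands upright in the groove, at about (202,146) in the wrist view. Its block top measures 119 mm, exactly the fully home height (65+39+15), and the gripper is clear.

```bash
python3 -c "
from rig import robot;print(robot.hand_in())"
```

```text
the job is handed in; nothing more can be done
None
```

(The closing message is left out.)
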